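# Register a stencil plate on its two dowels and clip it down

### The job

On the print desk, flick open the little hold-down clip on the plywood register board, then set the aluminium stencil plate onto the board's two dowels, with its window over the card on the board, so that both dowels come up through its two holes and it lies flat and fully home. Then press the clip shut over the plate's edge and let go of everything, leaving the ink jar, tape roll and eraser where they stand.

Things in the scene. Friction and masses are not known exactly. Their poses are not given: they have to be found in the camera images.
- board: Plywood register board, 186 x 240 x 12 mm, fixed, left or right on the desk. Origin on the desk surface, under the middle of its slot; z up. It spans x -110 to +76 mm, y -120 to +120 mm. A white card lies on its -x side. Two dowels stand on it (see slot_middle); a clip sits at its +x edge.
- slot_middle (a point): Point on the board's top (12 mm up), above its origin, axes as the board's. Two fixed steel dowels, 10 mm thick, 14 mm tall above the top (tips 26 mm up, rims chamfered 2 mm), stand at x = 0 and y = s + 75 and s - 75 mm: their bar was locked anywhere along its slot, s being one shift, not reported, from -8 to +8 mm. Find it by touch or eye.
- clip_hinge (a point): Hinge line of the hold-down clip, at x 66, y -55, z 22.5 mm in the board's frame, parallel to the board's y. Shut, the clip's arm reaches level from here 36 mm to the board's -x, 8.5 mm clear of the board's top: it would overlap the seated plate's edge by 15 mm, just clearing it, and it blocks the plate's way down.
- clip (a joint): Hold-down clip, dark steel, 18 mm wide, 4 mm thick: a bent rocker. Value in rad: 0 shut, 1.45 fully open. Press its tail down to tip the arm up. It stays where it is left (friction, 1 to 2 N at the ends). To shut it, push the raised arm over towards the board's -x and press it down.
- tail_end (a point): End of the clip's tail, which is 40 mm long from the hinge. Shut, the tail rises at 50 degrees to the board's +x, its end 26 mm out from the hinge and 31 mm above it; as it is pressed down it swings out beyond the board's edge, over the bare desk, to 30 degrees below level.
- plate: Aluminium stencil plate, 6 mm thick, 0.28 to 0.46 kg, flat on the desk. Origin: middle of its hole line, on the underside; z up. It spans x -70 to +45, y -95 to +95 mm, window x -60 to -15, y -55 to +55 mm. Registered, its axes lie along the board's and its origin is at x 0, y s, z 12 mm in the board's frame (s: see slot_middle).
- grip_top (a point): Centre of the top of the plate's dark wooden grip block, 16 mm (plate's x) by 60 mm (y), which stands on the plate over its origin, from 6 to 40 mm above the underside. Axes as the plate's.
- round_hole (a point): Centre of the plate's round hole (11 mm) on the underside, (0, +75, 0) mm in the plate's frame. It goes on the dowel at the board's +y. The other hole, at (0, -75) mm, is a slot 11 mm along x by 15 mm along y. Both go right through.
- ink_jar: Bystander: glass ink jar, 48 mm wide, 55 mm tall. Origin at the centre of its underside.
- tape_roll: Bystander: card roll lying flat, 72 mm wide, 24 mm tall. Origin at the centre of its underside.
- eraser: Bystander: dark eraser, 28 x 55 x 18 mm. Origin at the centre of its underside.

How it is judged (in metres and radians):
On the way, in this order (a step that is already met when the one before it is completed fails the run):
1. the clip is flicked open (past 1.1 rad) (value of joint clip above 1.1 rad), for 0.1 s.
2. the plate lies flat on the board with both dowels through its holes, the clip still open (past 0.6 rad) (z of plate in the frame of board between 0.01 and 0.0145 m and x of plate in the frame of board between -0.004 and 0.004 m and y of plate in the frame of board between -0.0115 and 0.0115 m and y of round_hole in the frame of board above 0.05 m and angle between the x axis of plate and the x axis of board, either way round below 0.03 rad and angle between plate's own z axis and vertical below 0.02 rad and value of joint clip above 0.6 rad), for 0.2 s.
At the end, for the whole second after the job is handed in: The plate rests flat on the board (underside 10 to 14.5 mm up, tilt under 0.02 rad), round hole at the board's +y end, within 4 mm of the dowel line, 11.5 mm of its middle and 0.03 rad of the board's axes, so both dowels are through its holes; the clip is shut (under 0.12 rad) (z of plate in the frame of board between 0.01 and 0.0145 m and x of plate in the frame of board between -0.004 and 0.004 m and y of plate in the frame of board between -0.0115 and 0.0115 m and y of round_hole in the frame of board above 0.05 m and angle between the x axis of plate and the x axis of board, either way round below 0.03 rad and angle between plate's own z axis and vertical below 0.02 rad and value of joint clip below 0.12 rad and linear speed of plate below 0.01 m/s); the robot touches nothing.
It fails at once if a bystander is shifted by more than 20 mm or tipped (distance of any of ink_jar, tape_roll, eraser from where it was at the start of the episode above 0.02 m or angle between any of ink_jar, tape_roll, eraser's own z axis and vertical above 0.4 rad).
It also fails if it takes over 72 s, if anything falls off the work surface, if the arm or the gripper's body presses on something with over 40 N, if the wrist force passes 120 N, or if a joint passes its speed limit or range.

### The arm

A 6-joint arm with a two-finger parallel gripper is mounted at the origin on the work surface. World frame = base frame: x ahead of the robot, y to its left, z up, the work surface at z = 0. Lengths are in m, angles in degrees, forces in N, time in s.
With the tool pointing down it reaches from about 0.325 to 1 m from the base axis. Payload 5.1 kg.
Tool frame: the origin (TCP) lies on the centre line of the jaws, within the pads' length; the fingertips stand ctrl.tip_extent ahead of it and the grasp point (between the pads) lies 11 mm behind it (ctrl.tip_extent is the distance from the TCP to the fingertips, in m); z points along the fingers, y is the line along which they close (so a half turn about z gives the same grasp; the last joint's range is limited). The gripper opens to 85 mm and grips with 20 to 120 N. Pads are 22 mm wide; open, the fingers measure 114 mm over their backs; the gripper's body (76 mm by 85 mm) begins 54 mm behind the grasp point. The pads swing forward as they close: fully open they stand 13 mm farther back than shut.
Start: joints at [-4.733, 7.093, 94.555, -0, 78.352, -4.733], TCP at [0.65, -0, 0.239] pointing down, gripper open.
Joint ranges: [-149.61, 149.61], [-58.7, 133.49], [1.44, 155.28], [-77.14, 257.14], [18.33, 153.61], [-166.67, 166.67]. Speed limits (degrees/s): [147.25, 147.25, 180, 180, 180, 180].

### API

Orientations are given as [roll, pitch, yaw] about the fixed x, y, z axes, in that order (R = Rz(yaw) Ry(pitch) Rx(roll)).
In Python, from workcell import ctrl gives the robot as it stands. The module is installed in compiled form; this text tells all that it offers.
- The arm moves only by the shell command python3 -m creep 'ROWS' [FORCE]. ROWS is text: rows parted by semicolons, each of 7 numbers parted by spaces: the finger opening in m, from 0 to 0.0854, then the shift along the world's x, y, z in m, then the turn, a rotation vector about the world's x, y, z in degrees. A call has exactly 10 rows; each row shifts and turns the commanded pose from where the row before left it; what a row does not reach is not made up. A row lasts 1/12 s, in which the tool goes at most 41.7 mm and 7.16 degrees, less where a joint would pass 70% of its speed; a pose out of reach is approached as far as the arm can. A call with a gripper value outside its range is refused whole. The fingers move at their own pace and stop on an object; FORCE is the grip in N (left out, the last holds). Time passes only in rows, so rows that do not move let the fingers close, or fill a call up. It gives the time, the measured TCP pose, the force, the opening and the grip force at its end, in the units of the state.
- ctrl.read_state(): the state, without advancing time (a new reading comes with each control period).
- ctrl.camera(name): name is "scene" or "side" or "wrist"; returns the picture (384x512x3 uint8, red, green, blue); there is no depth.
- ctrl.camera_info(name): a dict with "fovy" (degrees; the focal length in pixels is half the picture's height over the tangent of half this angle, whatever the lens; pixels are square), "cx", "cy" (the principal point, pixels), "R" (3x3) and "t" (3): a world point X has camera coordinates R X + t. Camera axes: x right, y down, z forward; pixel columns grow to the right and rows downward; lengths in m; the calibration is good to about 2 mm. A picture is of the moment at which its call begins: read the wrist's pose just before it. camera_info takes no time and is no camera call; for the wrist camera it gives the pose at the moment of the call.
- ctrl.sign_off(): hands the job in; it is judged then, once.
The state is a dict: "clock": time; "q": joint angles; "qd": joint speeds; "effort": joint torques, N m; "eef_pos": TCP position; "tool_rot": TCP orientation; "force": force on the tool from outside, world axes, zero at the start; "torque": the same for the moment, N m; "finger_gap": finger opening in m; "gripper_force": force on a finger pad.
Only numpy, scipy, OpenCV 4.12 (cv2) and the standard library are available. Lean on these libraries where they do the work, as an engineer would, in place of code of your own. Each camera call takes 0.05 s, during which the arm holds its last target. There are 200 camera calls.

## Working session

There is one attempt and no reset: what is moved stays moved. The work goes in short steps, Python scripts to look and compute and a shell command to move; the robot and the scene stay as the last step left them, time stands still between calls to the robot, and variables do not carry over. Pictures are saved under pics/ and viewed, at most 10 in all, crops included, and the job is handed in when it is done.

```bash
mkdir -p pics; cat > h.py <<'E'
import numpy as np, cv2
from workcell import ctrl
def snap(name,fn,crop=None,scale=1):
    info=ctrl.camera_info(name); im=ctrl.camera(name)
    np.savez('pics/'+fn+'.npz',im=im,R=info['R'],t=info['t'],p=[info['fovy'],info['cx'],info['cy']])
    cv2.imwrite('pics/'+fn+'.png',im[:,:,::-1]); return im,info
def load(fn):
    d=np.load('pics/'+fn+'.npz'); return d['im'],np.array(d['R']),np.array(d['t']),d['p']
def ray(fn,u,v):
    im,R,t,p=load(fn); f=im.shape[0]/2/np.tan(np.radians(p[0])/2)
    d=R.T@np.array([(u-p[1])/f,(v-p[2])/f,1]); return -R.T@t,d/np.linalg.norm(d)
def atz(fn,u,v,z):
    c,d=ray(fn,u,v); return c+d*(z-c[2])/d[2]
def tri(*obs):
    A=np.zeros((3,3));b=np.zeros(3)
    for fn,u,v in obs:
        c,d=ray(fn,u,v);P=np.eye(3)-np.outer(d,d);A+=P;b+=P@c
    x=np.linalg.solve(A,b); return x,[round(1e3*np.linalg.norm((np.eye(3)-np.outer(ray(*o)[1],ray(*o)[1]))@(x-ray(*o)[0])),1) for o in obs]
def proj(fn,X):
    im,R,t,p=load(fn); f=im.shape[0]/2/np.tan(np.radians(p[0])/2); x=R@X+t; return f*x[:2]/x[2]+p[1:]
E
python3 - <<'E'
from h import *
s=ctrl.read_state(); print(s['eef_pos'],s['tool_rot'],s['clock'],ctrl.tip_extent,s['force'])
ims=[snap(n,n+'0')[0] for n in ('scene','side')]; snap('wrist','wrist0')
for n in('scene','side','wrist'):
    i=ctrl.camera_info(n); print(n,i['fovy'],-np.array(i['R']).T@i['t'],np.array(i['R'])[2])
cv2.imwrite('pics/s0.png',cv2.resize(ims[0],(800,600),interpolation=2)[:,:,::-1]);cv2.imwrite('pics/d0.png',cv2.resize(ims[1],(800,600),interpolation=2)[:,:,::-1])
E
```

```text
[6.49393921e-01 1.82911237e-05 2.38039470e-01] [-1.79879447e+02 -1.04077214e-02  9.00014966e+01] 0.0 0.008 [ 0.77201926 -0.48730957 -0.44461875]
scene 57.30437679383221 [ 1.054079   -0.40044137  0.67334536] [-0.49252134  0.46815078 -0.7336604 ]
side 54.94296326953615 [0.31824716 0.51104165 0.71267964] [ 0.32441789 -0.57133516 -0.75387609]
wrist 71.6626621346397 [0.64941806 0.08333196 0.37314063] [-0.00097657 -0.32045389 -0.94726361]
```

View pics/s0.png

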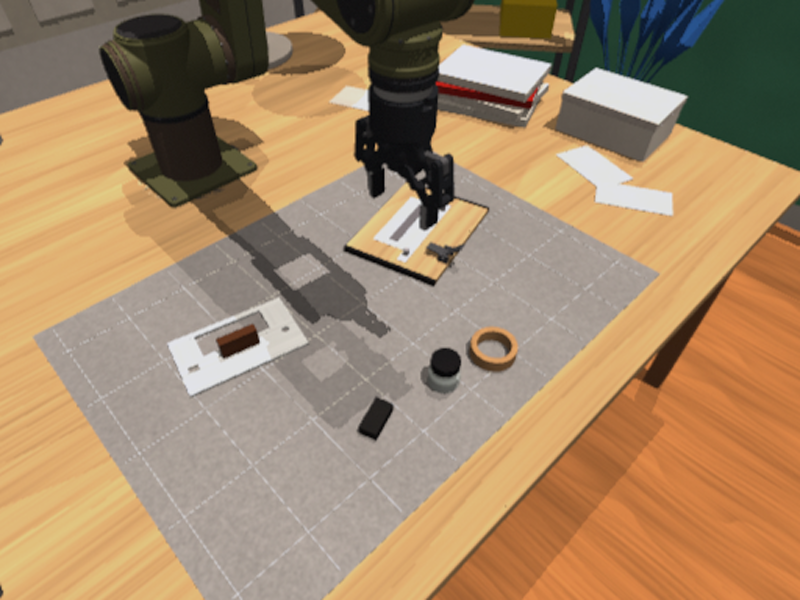

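View pics/d0.png

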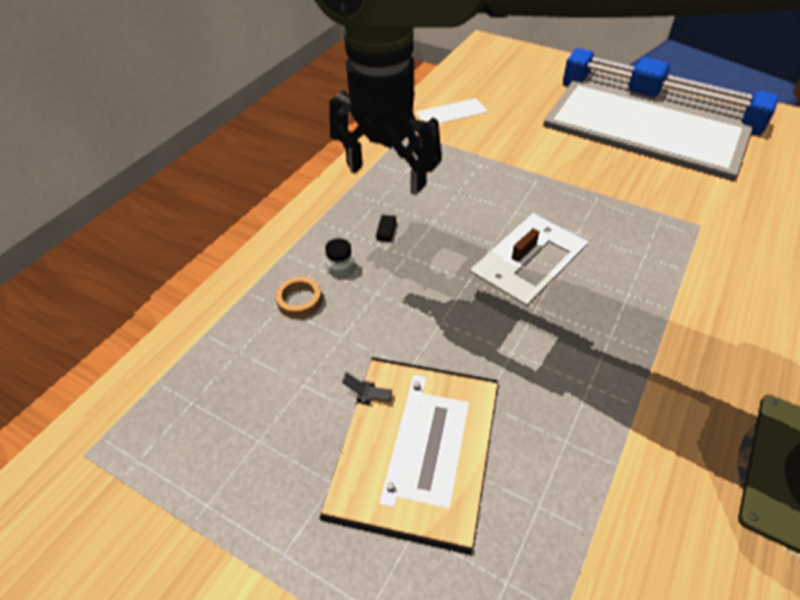

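The scene view shows the board beyond the gripper, with its clip near (445,252). The plate is at (238,345), with its round hole at (285,329) and its slot at (193,368). The side view shows the dowel tips at (418,382) and (391,486), the clip at (370,388), and the plate holes at (547,229) and (498,276).

```bash
python3 - <<'E'
from h import *
k=1/1.5625
A=lambda u,v,z,fn='side0':np.round(atz(fn,u*k,v*k,z),4)
print('board',[A(*p,.012) for p in((374,359),(497,381),(472,546),(322,515))])
print('dowels',A(418,382,.026),A(391,486,.026))
print('holes side',A(547,229,.006),A(498,276,.006)); print('holes scene',A(193,368,.006,'scene0'),A(285,329,.006,'scene0'))
print('plate c',[A(*p,.006) for p in((535,214),(588,242),(526,301),(470,268))])
print('grip corners scene',[A(*p,.04,'scene0') for p in((217,340),(252,325),(258,336),(222,353))])
print('bystanders',A(340,270,0),A(300,303,0),A(386,236,0))
def crop(fn,c,s):
    u0,u1,v0,v1=[int(x*k) for x in c]; im=load(fn)[0][v0:v1,u0:u1]
    return cv2.resize(im,None,fx=s,fy=s,interpolation=cv2.INTER_CUBIC)[:,:,::-1],(u0,v0)
a,o1=crop('side0',(310,510,345,560),4.5);b,o2=crop('side0',(460,600,200,310),4.5);c,o3=crop('scene0',(160,320,290,400),4.0)
print(o1,o2,o3,a.shape,b.shape,c.shape)
H=600;W=800;o=np.zeros((H,W,3),np.uint8)
def put(im,x,y):
    h,w=min(im.shape[0],H-y),min(im.shape[1],W-x);o[y:y+h,x:x+w]=im[:h,:w]
c0=a.shape[1]; put(a,0,0);put(c,min(c0,W-c.shape[1]) if c0+c.shape[1]>W else c0,0)
cv2.imwrite('pics/crop_a.png',a[:600,:800])
put2=np.zeros((600,800,3),np.uint8)
put2[:b.shape[0],:b.shape[1]]=b; put2[600-c.shape[0]:600,800-c.shape[1]:]=c
cv2.imwrite('pics/crop_b.png',put2)
E
```

```text
board [array([0.6096, 0.1162, 0.012 ]), array([0.4363, 0.0632, 0.012 ]), array([0.3699, 0.2853, 0.012 ]), array([0.5439, 0.3412, 0.012 ])]
dowels [0.5295 0.1273 0.026 ] [0.486  0.2742 0.026 ]
holes side [ 0.4893 -0.2801  0.006 ] [ 0.5196 -0.1309  0.006 ]
holes scene [ 0.4922 -0.2778  0.006 ] [ 0.5246 -0.1322  0.006 ]
plate c [array([ 0.5233, -0.3081,  0.006 ]), array([ 0.4141, -0.2832,  0.006 ]), array([ 0.458 , -0.1022,  0.006 ]), array([ 0.5685, -0.1249,  0.006 ])]
grip corners scene [array([ 0.4994, -0.2319,  0.04  ]), array([ 0.5104, -0.1776,  0.04  ]), array([ 0.5349, -0.1833,  0.04  ]), array([ 0.5258, -0.2396,  0.04  ])]
bystanders [ 0.7623 -0.0185  0.    ] [ 0.7775  0.0744 -0.    ] [ 0.7373 -0.129   0.    ]
(198, 220) (294, 128) (102, 185) (621, 576, 3) (315, 405, 3) (284, 408, 3)
```

View pics/crop_a.png

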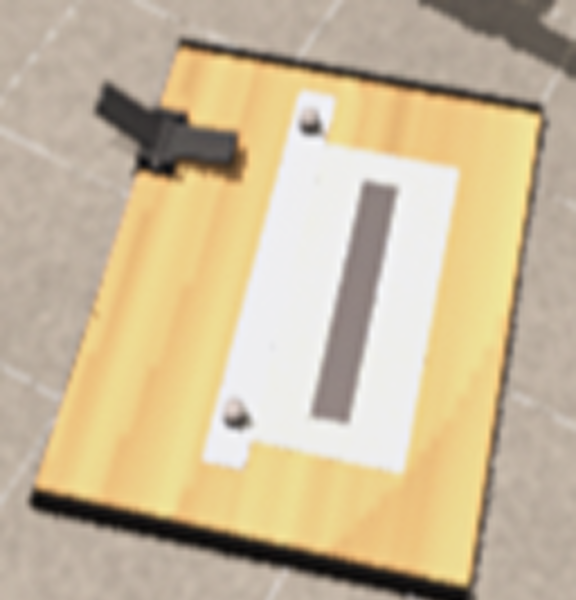

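View pics/crop_b.png

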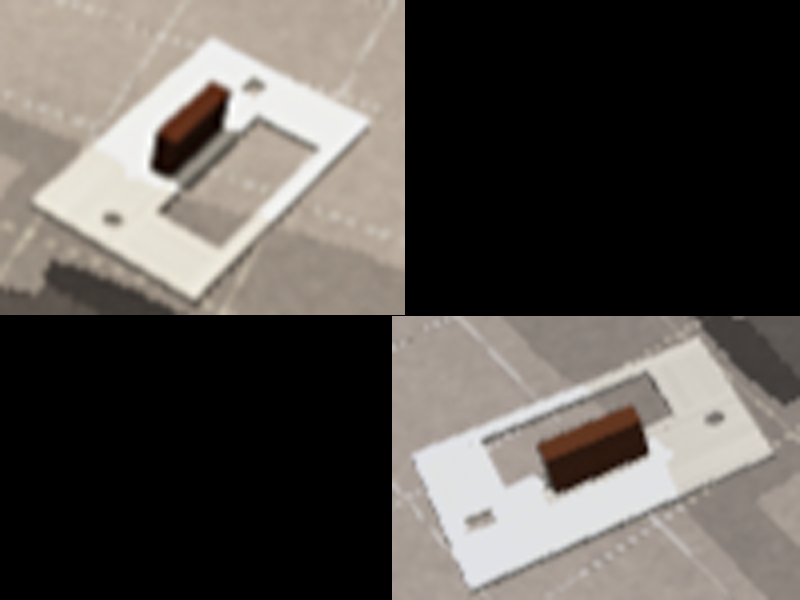

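The crops show the slot at the plate's far end (-y) and the window towards the robot, so the plate faces the same way as the board. The plate's yaw is about -11.8°, the board's about +16.5°, and s is about -6 mm. I'm moving over the clip tail and looking with the wrist camera.

```bash
python3 -m creep '0 -0.006 0.03 0 0 0 5.5;0 -0.006 0.03 0 0 0 5.5;0 -0.006 0.03 0 0 0 5.5;0 -0.006 0.03 0 0 0 0;0 -0.005 0.03 0 0 0 0;0 -0.005 0.03 0 0 0 0;0 0 0 0 0 0 0;0 0 0 0 0 0 0;0 0 0 0 0 0 0;0 0 0 0 0 0 0' 60
python3 - <<'E'
from h import *
im,_=snap('wrist','w1'); cv2.imwrite('pics/w1b.png',cv2.resize(im,(800,600),interpolation=2)[:,:,::-1])
E
```

```text
clock: 0.98
eef_pos: [0.6161, 0.179, 0.2391]
tool_rot: [-180.0, 0.0, 106.4]
force: [-0.4, 0.3, -0.2]
finger_gap: -0.0004
gripper_force: 0.0
```

View pics/w1b.png

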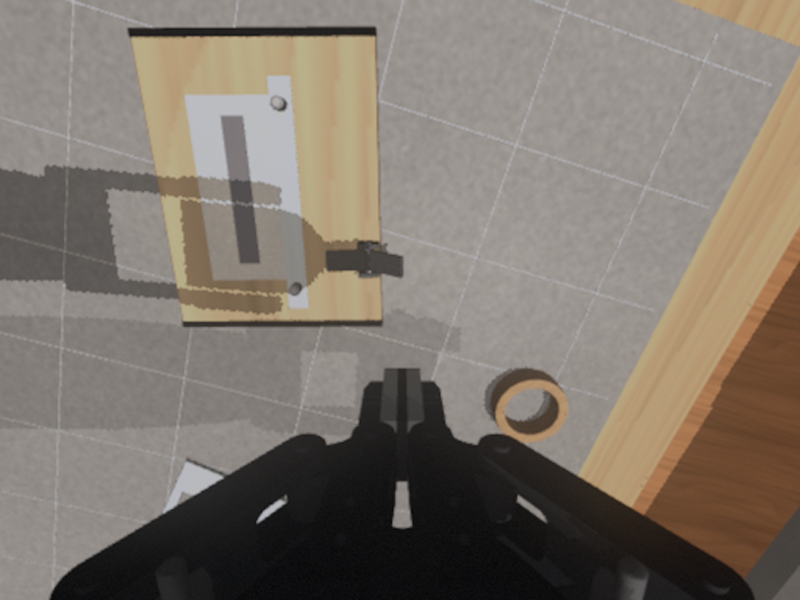

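The wrist view shows the dowel tips at (278,101) and (294,288), the tail end at (402,266), the board corners at (131,36), (375,36), (381,320) and (184,322), and the fingertips at (402,372).

```bash
python3 - <<'E'
from h import *
k=1/1.5625
w=lambda u,v:('w1',u*k,v*k)
sd=lambda u,v:('side0',198+u/4.5,220+v/4.5)
for n,a,b in(('dowel-',(294,288),(310,114)),('dowel+',(278,101),(236,406)),('tail',(402,266),(108,98)),('armend',(328,260),(236,147))):
    X,e=tri(w(*a),sd(*b));print(n,X.round(4),e)
P=[(-.110,.120),(.076,.120),(.076,-.120),(-.110,-.120)]
px=[(131,36),(375,36),(381,320),(184,322)]
W=np.array([atz(*w(*p),.012)[:2] for p in px]);
Q=np.array(P)
qc=Q-Q.mean(0);wc=W-W.mean(0);S=qc.T@wc;th=np.arctan2(S[0,1]-S[1,0],S[0,0]+S[1,1]);R=np.array([[np.cos(th),-np.sin(th)],[np.sin(th),np.cos(th)]])
o=W.mean(0)-R@Q.mean(0);print('board',np.degrees(th),o,(W-(Q@R.T+o)).round(4).tolist())
for n,p in(('d-',(294,288)),('d+',(278,101))):
    D=atz(*w(*p),.026)[:2];print(n,D, R.T@(D-o))
print('tail pred',R@[.092,-.055]+o)
# plate with two views for check; holes at z .006, grip top corners
pl=lambda u,v:('side0',294+u/4.5,128+v/4.5); sc=lambda u,v:('scene0',102+(u-392)/4,185+(v-316)/4)
for n,a,b in(('slot',(253,85),(480,519)),('round',(113,219),(714,418)),('c+x-y',(212,38),(472,587)),('c-x-y',(368,122),(414,456)),('c-x+y',(196,299),(702,340)),('c+x+y',(34,202),(774,453)),('g+y-x',(178,139),(633,407)),('g-y+x',(213,85),(552,462))):
    X,e=tri(pl(*a),sc(*b));print(n,X.round(4),e,atz(*pl(*a),.006).round(4),atz(*sc(*b),.006).round(4))
E
```

```text
dowel- [0.5306 0.1316 0.0248] [np.float64(2.2), np.float64(2.2)]
dowel+ [0.4882 0.2741 0.0244] [np.float64(2.4), np.float64(2.4)]
tail [0.6136 0.1815 0.0444] [np.float64(2.9), np.float64(2.9)]
armend [0.5531 0.1642 0.0237] [np.float64(2.3), np.float64(2.3)]
board 16.69381322796711 [0.50872678 0.2097377 ] [[0.0023, -0.0041], [0.0006, -0.0055], [-0.0027, 0.005], [-0.0002, 0.0046]]
d- [0.53172515 0.13423396] [ 0.00034008 -0.07892797]
d+ [0.4901193  0.27589961] [0.00118223 0.06871855]
tail pred [0.61264844 0.18348341]
slot [ 0.49   -0.2781  0.0047] [np.float64(2.2), np.float64(2.2)] [ 0.4885 -0.279   0.006 ] [ 0.4936 -0.2773  0.006 ]
round [ 0.5206 -0.1318  0.0035] [np.float64(2.0), np.float64(2.0)] [ 0.5186 -0.1313  0.006 ] [ 0.5246 -0.1319  0.006 ]
c+x-y [ 0.5291 -0.3061  0.0053] [np.float64(2.9), np.float64(2.9)] [ 0.5273 -0.3084  0.006 ] [ 0.5327 -0.3047  0.006 ]
c-x-y [ 0.4171 -0.2828  0.0023] [np.float64(2.6), np.float64(2.6)] [ 0.4151 -0.2816  0.006 ] [ 0.4236 -0.2823  0.006 ]
c-x+y [ 0.4569 -0.0976  0.0021] [np.float64(3.8), np.float64(3.8)] [ 0.4537 -0.0978  0.006 ] [ 0.4644 -0.0978  0.006 ]
c+x+y [ 0.5676 -0.1219  0.0026] [np.float64(2.8), np.float64(2.8)] [ 0.5646 -0.1213  0.006 ] [ 0.5726 -0.122   0.006 ]
g+y-x [ 0.5048 -0.176   0.037 ] [np.float64(3.7), np.float64(3.7)] [ 0.511  -0.2114  0.006 ] [ 0.4822 -0.1634  0.006 ]
g-y+x [ 0.505  -0.2328  0.0335] [np.float64(3.7), np.float64(3.7)] [ 0.5103 -0.2669  0.006 ] [ 0.4855 -0.2239  0.006 ]
```

```bash
python3 -m creep '0 0.003 0.004 -0.04 0 0 0;0 0 0 -0.04 0 0 0;0 0 0 -0.04 0 0 0;0 0 0 -0.04 0 0 0;0 0 0 -0.01 0 0 0;0 0 0 -0.01 0 0 0;0 0 0 -0.01 0 0 0;0 0 0 -0.01 0 0 0;0 0 0 -0.006 0 0 0;0 0 0 -0.005 0 0 0'
python3 - <<'E'
from h import *
snap('side','sd1');im=load('sd1')[0][200:360,180:360]; cv2.imwrite('pics/sd1b.png',cv2.resize(im,None,fx=3.3,fy=3.3,interpolation=2)[:,:,::-1])
E
```

```text
clock: 1.87
eef_pos: [0.6205, 0.1842, 0.0297]
tool_rot: [179.8, 0.0, 106.5]
force: [1.4, 0.4, 2.0]
finger_gap: 0.0002
gripper_force: 0.9
```

View pics/sd1b.png

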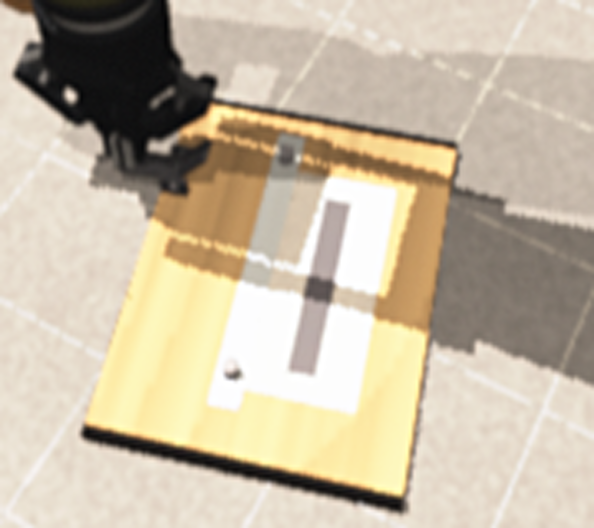

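The side crop shows the arm tipped up near (185,165). I'll press a little further, lift, and go to the plate.

```bash
python3 -m creep '0 0 0 -0.004 0 0 0;0 0 0 -0.003 0 0 0;0 0 0 -0.003 0 0 0;0 0 0 0 0 0 0;0 0 0 0 0 0 0;0 0 0 0 0 0 0;0 0 0 0 0 0 0;0 0 0 0 0 0 0;0 0 0 0 0 0 0;0 0 0 0 0 0 0'
```

```text
clock: 2.75
eef_pos: [0.619, 0.184, 0.0183]
tool_rot: [180.0, -0.0, 106.5]
force: [-0.1, 0.8, 0.5]
finger_gap: 0.0001
gripper_force: 0.0
```

```bash
python3 -m creep '0 0.002 0 0.035 0 0 0;0 0.002 0 0.035 0 0 0;0 0 0 0.035 0 0 0;0.06 -0.011 -0.038 0 0 0 -4;0.06 -0.011 -0.038 0 0 0 -4;0.06 -0.011 -0.038 0 0 0 -4;0.06 -0.011 -0.038 0 0 0 -4;0.06 -0.011 -0.038 0 0 0 -4;0.06 -0.011 -0.038 0 0 0 -4;0.06 -0.011 -0.038 0 0 0 -4.4'; python3 -m creep '0.06 -0.011 -0.038 0 0 0 0;0.06 -0.011 -0.038 0 0 0 0;0.06 -0.01 -0.025 0 0 0 0;0.06 -0.009 -0.021 0 0 0 0;0.06 0 0 0 0 0 0;0.06 0 0 0 0 0 0;0.06 0 0 0 0 0 0;0.06 0 0 0 0 0 0;0.06 0 0 0 0 0 0;0.06 0 0 0 0 0 0'
python3 - <<'E'
from h import *
snap('side','sd2');a=load('sd2')[0][210:350,190:350]
snap('wrist','w2');b=load('w2')[0]
o=np.zeros((600,800,3),np.uint8); a=cv2.resize(a,(288,252),interpolation=2);o[:252,512:]=a; o[:384,:512]=b
cv2.imwrite('pics/m2.png',o[:384,:,::-1])
E
```

```text
clock: 3.58
eef_pos: [0.5452, -0.0836, 0.1235]
tool_rot: [180.0, -0.0, 77.9]
force: [0.7, -1.2, 0.5]
finger_gap: 0.06
gripper_force: 0.0
clock: 4.42
eef_pos: [0.5054, -0.2031, 0.1233]
tool_rot: [-180.0, -0.0, 78.2]
force: [1.3, -0.4, 0.3]
finger_gap: 0.0603
gripper_force: 0.0
```

View pics/m2.png

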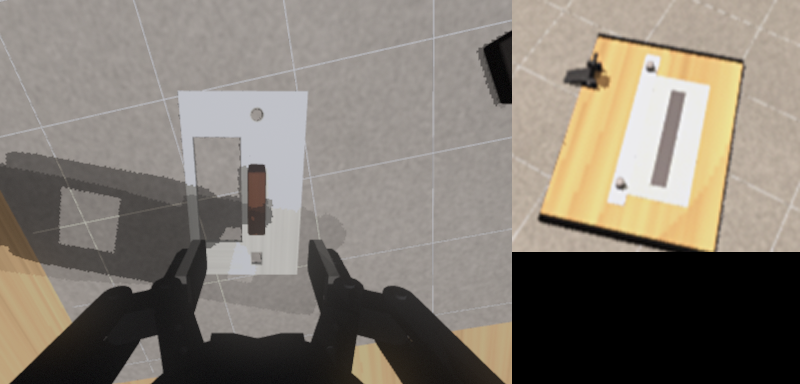

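The wrist view shows the grip block at (257,200), centred between the jaws. The round hole is at (257,114) and the slot at (257,258). The inset shows the clip open. I'm descending to grasp.

```bash
python3 - <<'E'
from h import *
s=ctrl.read_state();print(s['eef_pos'],s['tool_rot'])
print(atz('w2',257,114,.006),atz('w2',257,258,.006),[atz('w2',*p,.04) for p in((249,164),(266,164),(249,235),(266,235))])
E
python3 -m creep '0.06 0 -0.001 -0.03 0 0 0;0.06 0 0 -0.03 0 0 0;0.06 0 0 -0.02 0 0 0;0.06 0 0 -0.012 0 0 0;0.06 0 0 -0.011 0 0 0;0.06 0 0 0 0 0 0;0 0 0 0 0 0 0;0 0 0 0 0 0 0;0 0 0 0 0 0 0;0 0 0 0 0 0 0' 80; python3 -m creep '0 0 0 0 0 0 0;0 0 0 0 0 0 0;0 0 0 0.01 0 0 0;0 0 0 0.02 0 0 0;0 0 0 0.03 0 0 0;0 0 0 0.03 0 0 0;0 0 0 0 0 0 0;0 0 0 0 0 0 0;0 0 0 0 0 0 0;0 0 0 0 0 0 0'
```

```text
[ 0.50525878 -0.20336655  0.12328548] [-1.79997349e+02 -2.63763309e-03  7.81684402e+01]
[ 0.5205749  -0.12920221  0.006     ] [ 0.48982289 -0.27595671  0.006     ] [array([ 0.50605687, -0.16582778,  0.04      ]), array([ 0.51991619, -0.16873579,  0.04      ]), array([ 0.49194554, -0.23007834,  0.04      ]), array([ 0.50712296, -0.23326568,  0.04      ])]
clock: 5.35
eef_pos: [0.506, -0.2056, 0.0222]
tool_rot: [179.9, 0.0, 78.1]
force: [0.7, 0.2, -3.1]
finger_gap: 0.015
gripper_force: 80.2
clock: 6.18
eef_pos: [0.5033, -0.2042, 0.1078]
tool_rot: [-179.7, -0.1, 78.1]
force: [-0.5, 1.0, -4.4]
finger_gap: 0.0146
gripper_force: 80.3
```

```bash
python3 -m creep '0 0.01 0.028 0.005 0 0 4;0 0.01 0.028 0.005 0 0 4;0 0.01 0.028 0.005 0 0 4;0 0.01 0.028 0.005 0 0 4;0 0.01 0.028 0 0 0 4;0 0.01 0.028 0 0 0 4;0 0 0.028 0 0 0 4.4;0 0 0.028 0 0 0 0;0 0 0 0 0 0 0;0 0 0 0 0 0 0'; python3 -m creep '0 0 0 0 0 0 0;0 0 0 0 0 0 0;0 0 0 0 0 0 0;0 0 0 0 0 0 0;0 0 0 0 0 0 0;0 0 0 0 0 0 0;0 0 0 0 0 0 0;0 0 0 0 0 0 0;0 0 0 0 0 0 0;0 0 0 0 0 0 0'
python3 - <<'E'
from h import *
im,_=snap('wrist','w3'); cv2.imwrite('pics/w3b.png',cv2.resize(im,(800,600),interpolation=2)[:,:,::-1])
s=ctrl.read_state();print(s['eef_pos'],s['tool_rot'],s['force'],s['torque'])
E
```

```text
clock: 7.02
eef_pos: [0.5636, 0.0202, 0.1279]
tool_rot: [-179.8, -0.1, 106.7]
force: [0.4, -0.2, -3.7]
finger_gap: 0.0149
gripper_force: 80.2
clock: 7.85
eef_pos: [0.565, 0.019, 0.1304]
tool_rot: [180.0, 0.0, 106.5]
force: [-1.0, -0.3, -3.3]
finger_gap: 0.0148
gripper_force: 80.2
[0.56499413 0.01899093 0.13034417] [ 1.79998803e+02 -3.19117195e-04  1.06500792e+02] [ 0.39679989  0.490028   -3.00271402] [-2.15121967e-05 -5.49829047e-03  3.40139482e-02]
```

View pics/w3b.png

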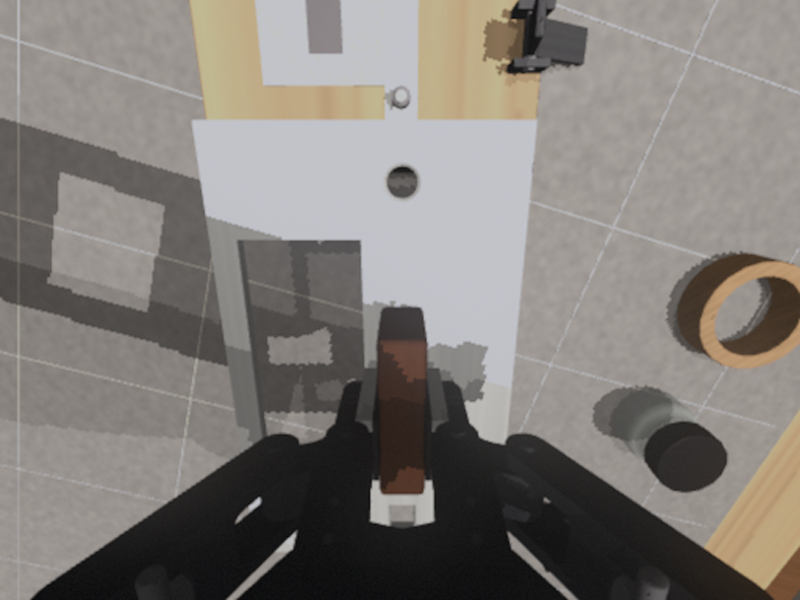

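The wrist view shows the near (-y) dowel tip at (400,97), the plate's round hole at (402,182) and its slot at (402,514). The plate is square in the jaws and the clip is open.

```bash
python3 - <<'E'
from h import *
k=1/1.5625
T=np.array([.56499,.01899]); y=np.array([np.cos(np.radians(106.5)),np.sin(np.radians(106.5))]); x=np.array([y[1],-y[0]])
f=lambda p:(np.round(1e3*(p[:2]-T)@x,1),np.round(1e3*(p[:2]-T)@y,1))
h=atz('w3',402*k,182*k,.1141);s=atz('w3',402*k,514*k,.1141);d=atz('w3',400*k,97*k,.026)
print('hole',f(h),'slot',f(s),'dowel-',d,f(d))
d2=atz('w1',277*k,101*k,.026);d1=atz('w1',294*k,288*k,.026);print('w1',d1,d2,f(d1),f(d2))
print('plate edge +y', f(atz('w3',193*k,120*k,.1141)),f(atz('w3',537*k,120*k,.1141)))
print('board edge yaw',[atz('w3',*[q*k for q in p],.012) for p in((192,0),(205,118))])
im=cv2.resize(load('w3')[0][40:140,220:300],None,fx=5,fy=5,interpolation=2)
g=cv2.cvtColor(load('w3')[0],cv2.COLOR_RGB2GRAY)
print(g[54:72,244:270])
E
```

```text
hole (np.float64(0.2), np.float64(77.4)) slot (np.float64(0.2), np.float64(-70.1)) dowel- [0.53134119 0.13038816 0.026     ] (np.float64(-0.6), np.float64(116.4))
w1 [0.53172515 0.13423396 0.026     ] [0.48939233 0.2756854  0.026     ] (np.float64(0.8), np.float64(119.9)) (np.float64(0.4), np.float64(267.6))
plate edge +y (np.float64(-69.5), np.float64(97.3)) (np.float64(45.3), np.float64(97.3))
board edge yaw [array([0.41527401, 0.1451046 , 0.012     ]), array([0.4293948 , 0.09119654, 0.012     ])]
[[179 179 190 195 195 195 195 195 195 195 195 189 182 187 190 193 195 195
  195 195 195 195 195 185 177 176]
 [168 170 187 195 195 195 195 195 195 186 177 167 157 165 170 181 191 195
  195 195 195 196 195 185 176 176]
 [178 180 191 195 195 195 195 195 185 162 145 149 155 158 153 160 179 191
  195 196 195 195 195 186 177 177]
 [179 181 191 195 195 185 178 175 157 141 157 175 180 181 172 159 162 179
  192 195 195 195 195 186 177 176]
 [178 179 190 195 195 173 154 142 132 144 176 192 195 195 190 176 161 162
  186 195 195 195 195 186 177 176]
 [179 177 178 178 178 164 152 139 130 166 188 194 
[... 667 characters left out ...]
46 138 120
  174 194 195 195 195 185 176 176]
 [178 173 187 185 164 154 132  95  86 107 111 122 135 141 144 140 114 129
  180 195 195 195 195 185 176 177]
 [179 173 187 195 185 164 132 105  85  86 105 121 128 128 120 109 111 164
  191 195 195 195 195 186 177 177]
 [179 177 190 195 195 173 144 156 163 133  85  85  97  89  69  98 157 188
  195 195 195 195 195 185 176 176]
 [178 177 189 195 195 173 154 182 195 181 163 142 118 124 150 168 187 196
  195 195 195 195 195 185 176 176]
 [179 176 189 195 195 185 177 189 195 194 195 188 176 179 191 195 195 195
  195 195 196 195 194 184 176 176]
 [178 177 190 195 195 195 195 195 195 195 195 195 195 195 195 195 195 195
  195 195 195 195 192 183 176 176]]
```

```bash
python3 -m creep '0 -0.007 0.0237 0 0 0 0.15;0 -0.007 0.0237 0 0 0 0;0 -0.007 0.0237 0 0 0 0;0 -0.007 0.0237 0 0 0 0;0 -0.007 0.0237 0 0 0 0;0 -0.007 0.0237 0 0 0 0;0 0 0 -0.02 0 0 0;0 0 0 -0.02 0 0 0;0 0 0 -0.02 0 0 0;0 0 0 0 0 0 0'; python3 -m creep '0 0 0 0 0 0 0;0 0 0 0 0 0 0;0 0 0 0 0 0 0;0 0 0 0 0 0 0;0 0 0 0 0 0 0;0 0 0 0 0 0 0;0 0 0 0 0 0 0;0 0 0 0 0 0 0;0 0 0 0 0 0 0;0 0 0 0 0 0 0'
python3 - <<'E'
from h import *
im,_=snap('wrist','w4'); cv2.imwrite('pics/w4b.png',cv2.resize(im[:230,130:400],None,fx=2.5,fy=2.5,interpolation=2)[:,:,::-1])
s=ctrl.read_state();print(s['eef_pos'],s['tool_rot'],s['force'],s['torque'])
E
```

```text
clock: 8.73
eef_pos: [0.5195, 0.1608, 0.0659]
tool_rot: [-179.5, -0.0, 106.7]
force: [-2.3, -0.7, -4.2]
finger_gap: 0.0147
gripper_force: 80.0
clock: 9.57
eef_pos: [0.523, 0.1612, 0.0703]
tool_rot: [-180.0, 0.0, 106.6]
force: [-0.6, 0.3, -3.6]
finger_gap: 0.0144
gripper_force: 80.0
[0.52296816 0.16115669 0.07028747] [-1.79995473e+02 -1.18456075e-03  1.06649969e+02] [ 0.41169879 -0.61843941 -2.1882298 ] [ 0.06398819 -0.03008637  0.044811  ]
```

View pics/w4b.png

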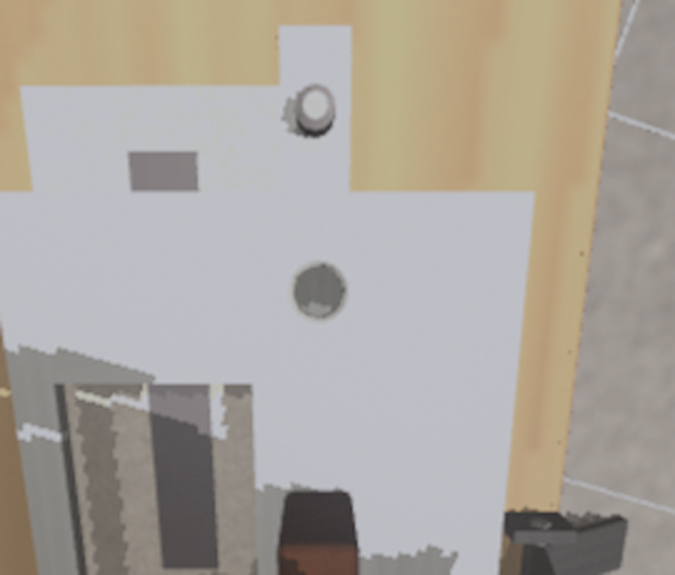

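The dowel tip is at crop (316,106) and the round hole at (319.5,290.5). The clip stands open, clear of the plate's edge.

```bash
python3 - <<'E'
from h import *
C=lambda u,v:(130+u/2.5-.5,v/2.5-.5)
def frame(T,yaw):
    y=np.array([np.cos(np.radians(yaw)),np.sin(np.radians(yaw))]); x=np.array([y[1],-y[0]]);T=np.array(T)
    return lambda p:(round(1e3*(p[:2]-T)@x,1),round(1e3*(p[:2]-T)@y,1))
f=frame([.52297,.16116],106.65)
for dz in(0,.002,-.002):
  print(f(atz('w4',*C(319.5,290.5),.0541+dz)),f(atz('w4',*C(316,106),.026+dz)))
print('w4 dowel+',atz('w4',*C(316,106),.026))
k=1/1.5625
d=atz('w3',256.5,61,.026);print('w3 dowel-',d,f(d))
print('edge plate',f(atz('w4',*C(535,191),.0541)),f(atz('w4',*C(505,520),.0541)))
for p in((618,0),(565,480)):print('board edge',f(atz('w4',*C(*p),.012)))
for p in((351,26),(351,190),(279,30),(279,84)):print('strip',f(atz('w4',*C(*p),.0125)))
g=cv2.cvtColor(load('w4')[0],cv2.COLOR_RGB2GRAY);print(g[30:56,244:266])
E
```

```text
(np.float64(0.2), np.float64(77.9)) (np.float64(-0.6), np.float64(118.9))
(np.float64(0.2), np.float64(77.9)) (np.float64(-0.6), np.float64(118.6))
(np.float64(0.2), np.float64(77.8)) (np.float64(-0.6), np.float64(119.3))
w4 dowel+ [0.48833478 0.27495703 0.026     ]
w3 dowel- [0.53150656 0.13126201 0.026     ] (np.float64(-0.4), np.float64(-31.1))
edge plate (np.float64(45.1), np.float64(97.7)) (np.float64(45.4), np.float64(24.2))
board edge (np.float64(73.6), np.float64(144.7))
board edge (np.float64(75.3), np.float64(20.8))
strip (np.float64(8.1), np.float64(139.1))
strip (np.float64(8.7), np.float64(101.9))
strip (np.float64(-9.8), np.float64(138.3))
strip (np.float64(-10.0), np.float64(126.6))
[[191 191 191 191 190 191 191 190 191 191 191 191 190 190 191 190 191 191
  191 191 191 190]
 [191 190 190 190 190 191 191 190 191 191 191 191 191 191 190 191 191 191
  191 191 191 191]
 [191 191 191 190 191 191 191 190 191 191 191 190 191 191 191 191 191 191
  190 190 191 190]
 [191 190 191 190 191 191 191 191 191 185 178 174 172 176 182 189 191 190
  190 191 191 190]
 [191 190 191 191 191
[... 1325 characters left out ...]
0 137 138 138 134 138 142 134
  109 157 186 191]
 [180 158 149 150 123  74  91 120 126 129 130 133 134 137 136 139 133 106
   89 168 191 191]
 [190 168 148 149 129  85  62  93 115 121 127 133 135 138 134 128 103  70
  107 172 191 191]
 [180 159 149 140 120  96  66  61  82  89 102 113 119 114 104  92  70  78
  148 184 191 191]
 [180 159 148 128 111 106  89  66  54  52  61  73  78  66  59  61  78 141
  181 191 191 191]
 [191 180 173 167 136 110 106  85  59  53  53  53  53  57  60  78 140 181
  191 191 191 190]
 [191 190 191 191 175 162 162 130  91 117 102  77  77  97 139 158 180 190
  190 191 190 191]
 [190 191 190 191 191 191 190 175 162 172 167 158 158 164 183 191 191 191
  191 190 190 191]]
```

```bash
python3 -m creep '0 -0.003 0.0098 0 0 0 0;0 -0.003 0.0098 0 0 0 0;0 -0.003 0.0097 0 0 0 0;0 -0.0035 0.0097 0 0 0 0;0 0 0 -0.005 0 0 0;0 0 0 -0.005 0 0 0;0 0 0 -0.005 0 0 0;0 0 0 -0.002 0 0 0;0 0 0 0 0 0 0;0 0 0 0 0 0 0'; python3 -m creep '0 0 0 0 0 0 0;0 0 0 0 0 0 0;0 0 0 0 0 0 0;0 0 0 0 0 0 0;0 0 0 0 0 0 0;0 0 0 0 0 0 0;0 0 0 0 0 0 0;0 0 0 0 0 0 0;0 0 0 0 0 0 0;0 0 0 0 0 0 0'
```

```text
clock: 10.45
eef_pos: [0.5104, 0.1998, 0.0529]
tool_rot: [-180.0, 0.0, 106.6]
force: [0.3, 0.6, -4.1]
finger_gap: 0.0145
gripper_force: 80.2
clock: 11.28
eef_pos: [0.5105, 0.2002, 0.0533]
tool_rot: [-180.0, -0.0, 106.6]
force: [-0.4, -0.2, -2.8]
finger_gap: 0.0148
gripper_force: 80.2
```

```bash
python3 -m creep '0 0 0 -0.002 0 0 0;0 0 0 -0.002 0 0 0;0 0 0 -0.001 0 0 0;0 0 0 -0.001 0 0 0;0 0 0 -0.001 0 0 0;0 0 0 -0.001 0 0 0;0 0 0 -0.001 0 0 0;0 0 0 0 0 0 0;0 0 0 0 0 0 0;0 0 0 0 0 0 0'; python3 -c "
from workcell import ctrl
s=ctrl.read_state();print(s['eef_pos'],s['torque'],s['tool_rot'])"
```

```text
clock: 12.12
eef_pos: [0.5105, 0.2002, 0.0443]
tool_rot: [-180.0, -0.0, 106.6]
force: [-0.2, -0.7, -3.7]
finger_gap: 0.0144
gripper_force: 80.2
[0.51050245 0.20016497 0.04434126] [ 0.02168921 -0.03069758 -0.00475307] [-1.79999168e+02 -1.56526436e-03  1.06647492e+02]
```

There is no contact although the underside should be 4 mm below the dowel tips, so the dowels appear to be entering. Continuing down.

```bash
python3 -m creep '0 0 0 -0.001 0 0 0;0 0 0 -0.001 0 0 0;0 0 0 -0.001 0 0 0;0 0 0 -0.001 0 0 0;0 0 0 -0.001 0 0 0;0 0 0 -0.001 0 0 0;0 0 0 -0.001 0 0 0;0 0 0 -0.001 0 0 0;0 0 0 0 0 0 0;0 0 0 0 0 0 0'; python3 - <<'E'
from h import *
s=ctrl.read_state();print(s['eef_pos'],s['torque'],s['tool_rot'])
snap('wrist','w5');snap('side','sd5')
a=cv2.resize(load('w5')[0][:230,130:400],None,fx=2,fy=2,interpolation=2);b=cv2.resize(load('sd5')[0][220:340,200:330],None,fx=2,fy=2,interpolation=2)
o=np.zeros((460,800,3),np.uint8);o[:460,:540]=a;o[:240,540:]=b;cv2.imwrite('pics/m5.png',o[:,:,::-1])
E
```

```text
clock: 12.95
eef_pos: [0.5104, 0.2002, 0.0362]
tool_rot: [-180.0, -0.0, 106.6]
force: [-0.7, 1.4, -4.0]
finger_gap: 0.0147
gripper_force: 80.2
[0.51042767 0.20017386 0.03617688] [ 0.10729565 -0.02908313  0.02079589] [-1.79992823e+02 -4.06673641e-03  1.06647124e+02]
```

View pics/m5.png

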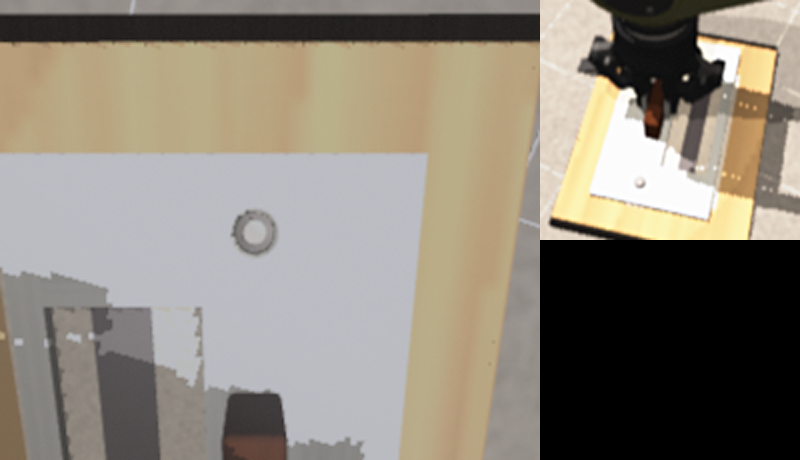

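The dowel shows centred in the round hole at (254,232). Going down the last millimetres.

```bash
python3 -m creep '0 0 0 -0.0005 0 0 0;0 0 0 -0.0005 0 0 0;0 0 0 -0.0005 0 0 0;0 0 0 -0.0005 0 0 0;0 0 0 -0.0005 0 0 0;0 0 0 0 0 0 0;0 0 0 0 0 0 0;0 0 0 0 0 0 0;0 0 0 0 0 0 0;0 0 0 0 0 0 0'
```

```text
clock: 13.88
eef_pos: [0.5105, 0.2002, 0.0341]
tool_rot: [180.0, -0.0, 106.7]
force: [-2.2, -0.1, 1.2]
finger_gap: 0.0147
gripper_force: 80.6
```

The plate made contact at the expected height (0.0341 m). I'll release it, lift, and go around behind the raised clip arm.

```bash
python3 -m creep '0.04 0 0 0 0 0 0;0.04 0 0 0 0 0 0;0.04 0 0 0 0 0 0;0.04 0 0 0 0 0 0;0.04 0 0 0 0 0 0;0.04 0 0 0.01 0 0 0;0.04 0 0 0.02 0 0 0;0.04 0 0 0.03 0 0 0;0.04 0 0 0.03 0 0 0;0.04 0 0 0 0 0 0'; python3 -m creep '0 0.025 -0.0048 0 0 0 0;0 0.025 -0.0048 0 0 0 0;0 0.025 -0.0048 0 0 0 0;0 0.025 -0.0048 0 0 0 0;0 0 0 0 0 0 0;0 0 0 0 0 0 0;0 0 0 0 0 0 0;0 0 0 0 0 0 0;0 0 0 0 0 0 0;0 0 0 0 0 0 0'
python3 - <<'E'
from h import *
snap('wrist','w6');snap('side','sd6')
M=np.array([.50991,.20307]);y=np.array([-.2865,.958]);x=np.array([.958,.2865])
P=lambda a,b,z:np.r_[M+x*a*1e-3+y*b*1e-3,z]
# bright plate vs board: find plate corners predicted flat at z .018 and measured edges
for fn in('sd6','w6'):
    im=load(fn)[0]
    for n,q in(('+y mid edge',(20,95)),('-x mid',(-70,0)),('+x,+y side',(45,60)),('-y edge',(0,-95))):
        e=np.array(q,float); dirn=np.array([0,1]) if abs(q[1])==95 else np.array([1,0])
        sg=np.sign(e@dirn); prof=[]
        for o in range(-8,9,1):
            u,v=proj(fn,P(*(e+dirn*sg*o),.018)); iu,iv=int(round(u)),int(round(v))
            prof.append(im[iv,iu,2] if 0<=iv<384 and 0<=iu<512 else -1)
        print(fn,n,[int(p) for p in prof])
s=ctrl.read_state();print(s['eef_pos'])
E
```

```text
clock: 14.72
eef_pos: [0.5148, 0.2015, 0.1319]
tool_rot: [179.3, 0.0, 106.7]
force: [0.8, 0.6, 1.0]
finger_gap: 0.0399
gripper_force: 0.0
clock: 15.55
eef_pos: [0.6097, 0.1813, 0.1239]
tool_rot: [-180.0, -0.0, 106.7]
force: [0.5, -0.5, 0.5]
finger_gap: -0.0
gripper_force: 0.0
sd6 +y mid edge [254, 255, 255, 255, 255, 245, 245, 176, 169, 180, 180, 193, 193, 194, 194, 191, 191]
sd6 -x mid [249, 249, 255, 255, 255, 255, 255, 255, 233, 233, 233, 251, 251, 251, 251, 206, 206]
sd6 +x,+y side [254, 254, 254, 254, 254, 255, 255, 247, 236, 190, 190, 184, 184, 189, 189, 189, 189]
sd6 -y edge [119, 119, 131, 131, 132, 131, 131, 133, 133, 133, 142, 142, 151, 151, 151, 147, 147]
w6 +y mid edge [202, 201, 202, 201, 202, 202, 201, 202, 179, 144, 144, 144, 144, 144, 143, 144, 143]
w6 -x mid [198, 198, 198, 198, 198, 197, 196, 197, 197, 181, 141, 135, 135, 135, 135, 135, 135]
w6 +x,+y side [201, 201, 202, 202, 201, 202, 202, 201, 151, 103, 138, 139, 139, 139, 140, 142, 142]
w6 -y edge [108, 108, 107, 107, 107, 108, 107, 107, 104, 98, 108, 120, 119, 119, 120, 120, 119]
[0.61003779 0.1812011  0.12399575]
```

Both cameras show all the plate's edges within about 1 mm of their seated position. Now I'll lower behind the clip arm and sweep it over.

```bash
python3 -m creep '0 0 0 -0.025 0 0 0;0 0 0 -0.025 0 0 0;0 0 0 -0.018 0 0 0;0 0 0 0 0 0 0;0 0 0 0 0 0 0;0 -0.0096 -0.0029 0 0 0 0;0 -0.0096 -0.0029 0 0 0 0;0 -0.0096 -0.0029 0 0 0 0;0 0 0 0 0 0 0;0 0 0 0 0 0 0'; python3 -m creep '0 -0.005 -0.0015 -0.005 0 0 0;0 -0.005 -0.0015 -0.005 0 0 0;0 -0.003 -0.001 -0.005 0 0 0;0 0 0 -0.003 0 0 0;0 0 0 0 0 0 0;0 0 0 0 0 0 0;0 0 0 0 0 0 0;0 0 0 0 0 0 0;0 0 0 0 0 0 0;0 0 0 0 0 0 0'
```

```text
clock: 16.48
eef_pos: [0.5812, 0.1721, 0.0568]
tool_rot: [179.9, 0.0, 106.6]
force: [-0.2, 0.3, 0.3]
finger_gap: 0.0001
gripper_force: 0.0
clock: 17.32
eef_pos: [0.5688, 0.1683, 0.0379]
tool_rot: [-180.0, -0.0, 106.7]
force: [-1.1, -0.7, -0.4]
finger_gap: -0.0004
gripper_force: 0.0
```

```bash
python3 -m creep '0 0 0 -0.002 0 0 0;0 0 0 -0.002 0 0 0;0 0 0 -0.001 0 0 0;0 0 0 -0.0005 0 0 0;0 0 0 -0.0005 0 0 0;0 0 0 0 0 0 0;0 0 0 0 0 0 0;0 0 0 0 0 0 0;0 0 0 0 0 0 0;0 0 0 0 0 0 0'
```

```text
clock: 18.15
eef_pos: [0.5687, 0.1683, 0.0325]
tool_rot: [-180.0, 0.0, 106.7]
force: [-2.3, -1.6, 5.8]
finger_gap: -0.0001
gripper_force: 2.7
```

```bash
python3 -m creep '0 0 0 -0.0005 0 0 0;0 0 0 -0.0003 0 0 0;0 0 0 0 0 0 0;0 0 0 0 0 0 0;0 0 0 0 0 0 0;0 0 0 0 0 0 0;0 0 0 0 0 0 0;0 0 0 0 0 0 0;0 0 0 0 0 0 0;0 0 0 0 0 0 0'
```

```text
clock: 18.98
eef_pos: [0.5688, 0.1683, 0.0324]
tool_rot: [-180.0, 0.0, 106.7]
force: [-4.9, -0.9, 10.6]
finger_gap: -0.0001
gripper_force: 4.8
```

The clip is against its stop (force rises, height doesn't change). I'll lift clear and compare the clip region numerically with the first picture.

```bash
python3 -m creep '0 0 0 0.005 0 0 0;0 0 0 0.02 0 0 0;0 0 0 0.03 0 0 0;0 0 0 0.03 0 0 0;0 0.01 -0.035 0.02 0 0 0;0 0.01 -0.035 0.02 0 0 0;0 0.01 -0.035 0.02 0 0 0;0 0.01 -0.035 0 0 0 0;0 0.01 -0.035 0 0 0 0;0 0 0 0 0 0 0'
python3 -m creep '0 0 0 0 0 0 0;0 0 0 0 0 0 0;0 0 0 0 0 0 0;0 0 0 0 0 0 0;0 0 0 0 0 0 0;0 0 0 0 0 0 0;0 0 0 0 0 0 0;0 0 0 0 0 0 0;0 0 0 0 0 0 0;0 0 0 0 0 0 0'
python3 - <<'E'
from h import *
snap('side','sd7');snap('scene','sc7');snap('wrist','w7')
m=lambda fn:load(fn)[0][236:262,214:256].max(2)<95
a,b,c=m('side0'),m('sd7'),m('sd6')
iou=lambda p,q:(p&q).sum()/(p|q).sum()
print('IoU clip vs shut',iou(a,b),'open vs shut',iou(a,c))
for r in b[::1]:print(''.join('#' if x else '.' for x in r))
M=np.array([.50991,.20307]);y=np.array([-.2865,.958]);x=np.array([.958,.2865])
P=lambda a,b,z:np.r_[M+x*a*1e-3+y*b*1e-3,z]
for fn in('sd7','w7'):
    im=load(fn)[0]
    for n,q in(('+y',(20,95)),('-x',(-70,0)),('+x',(45,60)),('-y',(0,-95))):
        e=np.array(q,float); d=np.array([0,1]) if abs(q[1])==95 else np.array([1,0]); sg=np.sign(e@d); pr=[]
        for o in range(-6,7):
            u,v=proj(fn,P(*(e+d*sg*o),.018)); iu,iv=int(round(u)),int(round(v))
            pr.append(int(im[iv,iu,2]) if 0<=iv<384 and 0<=iu<512 else -1)
        print(fn,n,pr)
E
```

```text
clock: 19.82
eef_pos: [0.6203, -0.0122, 0.1768]
tool_rot: [179.9, 0.2, 106.3]
force: [-1.0, 1.0, -0.5]
finger_gap: -0.0
gripper_force: 0.0
clock: 20.65
eef_pos: [0.6187, -0.0067, 0.176]
tool_rot: [180.0, 0.0, 106.7]
force: [-1.2, 0.2, -1.4]
finger_gap: 0.0
gripper_force: 0.0
IoU clip vs shut 0.8377483443708609 open vs shut 0.3183183183183183
..........................................
..........................................
.........#................................
........###...............................
........####..............................
........######............................
.......########...........................
.......#########..........................
.......#############......................
........#################.................
.........################.................
..........################................
............##############................
.............##############...............
..............#################...........
...............#####################......
................#####################.....
................#########
[... 201 characters left out ...]
........####...................
..........................................
..........................................
..........................................
sd7 +y [244, 243, 243, 209, 209, 136, 131, 142, 142, 154, 154, 153, 153]
sd7 -x [242, 242, 243, 243, 239, 238, 192, 192, 192, 227, 227, 223, 223]
sd7 +x [242, 244, 244, 243, 243, 215, 195, 148, 148, 145, 145, 148, 148]
sd7 -y [243, 243, 244, 245, 245, 245, 245, 245, 222, 222, 168, 168, 168]
w7 +y [-1, -1, -1, -1, -1, -1, -1, -1, -1, -1, -1, -1, -1]
w7 -x [-1, -1, -1, -1, -1, -1, -1, -1, -1, -1, -1, -1, -1]
w7 +x [-1, -1, -1, -1, -1, -1, -1, -1, -1, -1, -1, -1, -1]
w7 -y [211, 210, 211, 210, 210, 211, 181, 97, 105, 138, 147, 146, 147]
```

The clip matches its shut silhouette, with the tail end and arm end on their original pixels. The plate's edges lie where they should and the arm is clear, so I'm handing in.

```bash
python3 -c "
from workcell import ctrl
print(ctrl.sign_off())"
```

```text
the job is handed in; nothing more can be done
None
```

The job is handed in: the plate is home flat on both dowels, the clip is shut over its edge, and the arm is clear and holding nothing. The bystanders were not touched. The final checks were on camera pixel positions and contact force; no verdict came back.

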